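# Lean a carved panel on the review rack

### The arm

A 7-joint arm with a two-finger parallel gripper is mounted at the origin on the work surface. World frame = base frame: x ahead of the robot, y to its left, z up, the work surface at z = 0. Lengths are in m, angles in rad, forces in N, time in s.
With the tool pointing down it reaches from about 0.4 to 0.85 m from the base axis. Payload 10.4 kg.
Tool frame: the origin (TCP) lies on the centre line of the jaws, within the pads' length; the fingertips stand 11 mm ahead of it and the grasp point (between the pads) lies 8 mm behind it; z points along the fingers, y is the line along which they close (so a half turn about z gives the same grasp; the last joint's range is limited). The gripper opens to 87 mm and grips with 3 to 60 N. Pads are 19 mm wide; open, the fingers measure 117 mm over their backs; the gripper's body (75 mm by 190 mm) begins 51 mm behind the grasp point.
Start: joints at [-1.264, 0.332, -0.065, 1.46, 0.022, 1.35, -0.088], TCP at [0.202, 0.591, 0.234] pointing down, gripper open.
Joint ranges: [-2.6, 2.6], [-0.5, 2.12], [-1.47, 1.34], [0.16, 2.42], [-1.27, 4.41], [0.06, 2.06], [-2.6, 2.6]. Speed limits (rad/s): [2.22, 2.22, 2.79, 2.79, 3.14, 3.14, 3.14].

### API

Orientations are given as a unit quaternion [x, y, z, w].
In Python, from bench import r gives the robot as it stands.
- The arm moves only by the shell command python3 -m pendant 'ROWS' [OPENING] [FORCE]. ROWS is JSON, a list of rows, each a list of 4 numbers: the shift along the tool's x, y, z in m, then the turn about the tool's z in rad. A call has 1 to 8 rows; each row shifts and turns the commanded pose from where the row before left it, along the tool's axes as they then stand; what a row does not reach is not made up. A row lasts 1/12 s, in which the tool goes at most 41.7 mm and 7.16 degrees, less where a joint would pass 70% of its speed; a pose out of reach is approached as far as the arm can. A call with a gripper value outside its range is refused whole. OPENING is the opening, from 0 (shut) to 1 (fully open), set as the call begins (- or left out, the last holds). The fingers move at their own pace and stop on an object; FORCE is the grip in N (left out, the last holds). Time passes only in rows, so rows that do not move let the fingers close. It gives the time, the measured TCP pose, the force, the opening and the grip force at its end, in the units of the state.
- r.read_state(): the state, without advancing time (a new reading comes with each control period).
- r.camera(name): name is "scene" or "top" or "wrist"; returns a dict with "img" (400x640x3 uint8, red, green, blue), "camera_matrix" (3x3 intrinsics, pixels), "dist_coeffs" ([k1, k2, p1, p2, k3] as OpenCV has them; the pictures are not rectified), "xyz" and "attitude" of the camera in the world. Camera axes: x right, y down, z forward; pixel columns grow to the right and rows downward; lengths in m; the calibration is good to about 2 mm. A picture is of the moment at which its call begins. There is no depth.
- r.close_job(): hands the job in; it is judged then, once.
Trained networks look in the newest picture that a camera, given by its name, has taken for a name from the list of things; names that differ only in an ending like _2 or _b are one class to them, and where a whole thing is asked for, a point or a joint stands for the part that bears it (a point fixed in the world has none). Each returns a list of dicts, best first, with "score" (0 to 1); they miss things now and then, are a little off and sometimes report something else, mostly with a low value. They report only what shows in the picture. A call takes as long as a camera call. They do not tell look-alikes from the thing itself.
- r.outline_of(thing, camera): "mask" (400x640 bool, what is visible of it) and "bbox" ([centre column, centre row, width, height] in pixels, round what is visible of it).
The state is a dict: "time": time; "joint_positions": joint angles; "joint_vel": joint speeds; "joint_torque": joint torques, N m; "ee_pos": TCP position; "eef_rot": TCP orientation; "ft_force": force on the tool from outside, world axes, zero at the start; "torque": the same for the moment, N m; "width": finger opening in m; "grip_force": force on a finger pad.
Only numpy, scipy, OpenCV 4.12 (cv2) and the standard library are available. Lean on these libraries where they do the work, as an engineer would, in place of code of your own. Each camera call takes 0.05 s, during which the arm holds its last target. There are 200 camera calls.

### The job

The carved panel is ready to be looked at: snap the wooden keeper bar straight forward out of the two spring clips on the review rack and lay it in the brown bench tray so that it does not cross the carving. Then lift the panel out of the slackened vise and lean it centred and square on the rack, carved face to the front, its lower back edge on the yellow line and its back on the felt rail, about 20 degrees off upright, so that it stays there without sliding when you let go. Do not drop either piece, and leave the mallet, gouge, clamp and offcut where they are.

Things in the scene. Friction and masses are not known exactly. Their poses are not given: they have to be found in the camera images.
- rack: Wooden review rack, fixed. Origin: centre of its underside; local x to its back (roughly world +y), front to -x, y along the rail, z up. Base 190 (x) x 240 (y) x 18 mm; on it a black rubber mat (x -77 to 53, y +-92 mm), top at z = 21 mm, with no stop: friction alone holds a panel. Two uprights 24 x 18 mm, 148 mm high, at x = 51, y = +-106 mm; nothing stands higher.
- rack_clips (a point): Midway between the two steel C-clips, on the held bar's axis: in the rack's frame (-6, 0, 121) mm. The clips are 12 mm wide, at y = +-98 mm, on 14 mm wide arms reaching forward from the uprights, and open to the rack's -x. Their jaws spring apart about 2 mm each; pulling the bar straight out to -x takes about 6 to 12 N in all, and it is free after 20 mm.
- rack_line (a point): Middle of the yellow line (6 mm wide, along the rack's y) on the top of the rubber mat: in the rack's frame (0, 0, 21) mm. Axes as the rack. With the panel's lower back edge on this line and its back on the rail the lean is 20 degrees.
- rack_rail_mid (a point): Middle of the rail's axis: round, grey felt, 18 mm thick, 205 mm long along the rack's y; in the rack's frame at (51, 0, 136) mm.
- rack_rail: The same felt rail as a part; its origin is the middle of its axis, axes as the rack.
- bar_center (a point): Centre of the keeper bar: pale beech dowel 16 mm thick, 240 mm long over its black rubber end caps (21 mm thick, 12 mm long), 50 g, along its local y. It starts in the clips, level, parallel to the rail; 90 mm of it is bare to either side of the middle, with 40 mm free between bar and rail and more in front.
- tray: Open bench tray of dark brown wood, fixed, 115 (local x) x 300 (local y) x 22 mm outside, walls and floor 6 mm thick. Origin: centre of its underside; long way local y, roughly world x. The bar lies in it lengthwise, its axis then 17 mm above the origin.
- vise: Bench vise of two black steel plates, fixed, slack. Origin: centre of its underside; local x across the jaws (roughly world y), y along them. Plates 150 mm long, 24 mm thick, 88 mm high, gap 19 mm, in which the panel stands on a 30 mm high packing strip; screw and tommy bar reach 110 mm to local -x, below 60 mm.
- panel_center (a point): Centre of the carved limewood panel, 180 high (local z) x 130 wide (y) x 14 mm thick (x), about 190 g. Carved face (rosette) local -x, plain back +x; at the start the face points roughly to world -y, as does the rack's front. It stands upright and loose in the vise, centre 120 mm above the bench, lower edge 90 mm under it; the top 42 mm are a plain margin to grip across the thickness.
- mallet_center (a point): Bystander: round wooden mallet standing on its head, head 76 mm thick and 115 mm high, the 155 mm handle sticking out level along local x at 58 mm height. Centre of the head.
- gouge_center (a point): Bystander: carving gouge lying along its local x, 250 mm long, 24 mm thick handle. Point near its middle.
- clamp_center (a point): Bystander: blue G-clamp lying flat, about 115 x 175 x 20 mm. Point in the middle of its frame.
- offcut_center (a point): Bystander: wood offcut 100 x 55 x 40 mm. Its centre.
Mind the look-alikes: they are no part of the job. Of the things that look like the part that bears panel_center, the middle-sized one is meant.

How it is judged:
On the way, in this order (a step that is already met when the one before it is completed fails the run):
1. the keeper bar has come straight forward out of both clips, still level with them (z of bar_center in the frame of rack between 0.096 and 0.146 m and x of bar_center in the frame of rack below -0.03 m and y of bar_center in the frame of rack between -0.06 and 0.06 m), for 0.05 s.
2. the bar lies in the tray, let go (x of bar_center in the frame of tray between -0.05 and 0.05 m and y of bar_center in the frame of tray between -0.04 and 0.04 m and z of bar_center in the frame of tray below 0.022 m and contact force between bar and the fingers below 0.05 N and linear speed of bar below 0.05 m/s), for 0.2 s.
3. the panel leans on the rail at about 20 degrees, carved face to the front, let go (angle between panel_center's own x axis and vertical between 1.8326 and 2.0071 rad and angle between panel_center's own y axis and vertical between 1.52 and 1.62 rad and angle between the y axis of panel_center and the y axis of rack, either way round below 0.12 rad and y of panel_center in the frame of rack between -0.026 and 0.026 m and contact force between panel and rack_rail above 0.03 N and contact force between panel and rack above 0.3 N and contact force between panel and the fingers below 0.05 N and linear speed of panel below 0.01 m/s), for 0.3 s.
At the end, for the whole second after the job is handed in: Bar flat on the tray's floor. Panel on the rack's mat, back on the felt rail, carved face to the front, leaning 15 to 25 degrees off upright, lower edge level (3 degrees), square to the rack (7 degrees), within 26 mm of the rail's middle. Both let go and at rest (all of step 2 and all of step 3); the robot touches nothing.
It fails at once if the panel drops, topples or is thrown (faster than 0.35 m/s while no finger holds it) (contact force between panel and the fingers below 0.05 N and linear speed of panel above 0.35 m/s).
It fails at once if the bar is dropped or thrown (faster than 0.8 m/s while no finger holds it) (contact force between bar and the fingers below 0.05 N and linear speed of bar above 0.8 m/s).
It fails at once if a bystander is moved by more than 30 mm (distance of any of mallet_center, gouge_center, clamp_center, offcut_center from where it was at the start of the episode above 0.03 m).
It also fails if it takes over 59 s, if anything falls off the work surface, if the arm or the gripper's body presses on something with over 40 N, if the wrist force passes 120 N, or if a joint passes its speed limit or range.

## Working session

There is one attempt and no reset: what is moved stays moved. The work goes in short steps, Python scripts to look and compute and a shell command to move; the robot and the scene stay as the last step left them, time stands still between calls to the robot, and variables do not carry over. Pictures are saved under pics/ and viewed, at most 10 in all, crops included, and the job is handed in when it is done.

```bash
ls; mkdir -p pics
cat > h.py <<'E'
import numpy as np, cv2
from scipy.spatial.transform import Rotation as R
from bench import r
def cam(n):
    c=r.camera(n); K=np.array(c["camera_matrix"]);D=np.array(c["dist_coeffs"]);p=np.array(c["xyz"]);a=np.array(c["attitude"])
    A=R.from_quat(a).as_matrix() if a.size==4 else a.reshape(3,3)
    return dict(img=c["img"],K=K,D=D,p=p,A=A)
def save(c,f,box=None,s=1):
    im=c["img"][:,:,::-1]
    if box: im=im[box[1]:box[3],box[0]:box[2]]
    cv2.imwrite("pics/"+f,cv2.resize(im,None,fx=s,fy=s))
def ray(c,u,v):
    x=cv2.undistortPoints(np.array([[[u,v]]],float),c["K"],c["D"])[0,0]
    return c["A"]@np.array([x[0],x[1],1])
def at_z(c,u,v,z):
    d=ray(c,u,v); return c["p"]+d*(z-c["p"][2])/d[2]
def proj(c,P):
    P=np.atleast_2d(P).astype(float); rv=cv2.Rodrigues(c["A"].T)[0]; t=-c["A"].T@c["p"]
    return cv2.projectPoints(P,rv,t,c["K"],c["D"])[0][:,0]
E
python3 - <<'E'
from h import *
s=r.read_state(); print({k:np.round(s[k],3) for k in s})
for n in("top","scene"):
    c=cam(n); save(c,n+"0.png"); print(n,c["p"].round(3),c["A"].round(3).tolist(),c["K"].round(1).tolist(),c["D"])
    for t in("rack","rack_rail","bar_center","tray","vise","panel_center","mallet_center","gouge_center","clamp_center","offcut_center"):
        print(t,[(round(o["score"],2),np.round(o["bbox"]).astype(int).tolist()) for o in r.outline_of(t,n)][:4])
E
```

```text
pics
{'time': np.float64(0.0), 'joint_positions': array([-1.264,  0.333, -0.065,  1.461,  0.022,  1.35 , -0.088]), 'joint_vel': array([ 0.001, -0.001, -0.001, -0.003, -0.001,  0.001, -0.   ]), 'joint_torque': array([ 0.0000e+00, -6.2326e+01,  2.5000e-02, -3.8991e+01, -6.1000e-02,
        3.9000e-02,  0.0000e+00]), 'ee_pos': array([0.202, 0.591, 0.233]), 'eef_rot': array([ 0.164,  0.986, -0.001, -0.   ]), 'ft_force': array([-0.242, -0.343, -0.954]), 'torque': array([-0.04 , -0.034, -0.029]), 'grip_force': np.float64(0.0), 'width': np.float64(0.087)}
top [ 0.242 -0.051  1.415] [[-0.068, -0.972, 0.227], [-0.998, 0.066, -0.018], [0.003, -0.227, -0.974]] [[496.1, 0.0, 317.2], [0.0, 496.1, 199.4], [0.0, 0.0, 1.0]] [0.03209613 0.         0.         0.         0.        ]
rack [(0.73, [204, 198, 78, 97])]
rack_rail [(0.67, [364, 199, 66, 59]), (0.56, [178, 191, 21, 72])]
bar_center [(0.64, [200, 194, 20, 88]), (0.29, [203, 198, 83, 99])]
tray [(0.58, [301, 218, 39, 107])]
vise [(0.73, [363, 196, 69, 62])]
panel_center [(0.79, [408, 243, 38, 19]), (0.6, [366, 186, 18, 63]), (0.6, [373, 291, 7
[... 287 characters left out ...]
1, -0.739, -0.673]] [[460.7, 0.0, 317.6], [0.0, 460.7, 198.2], [0.0, 0.0, 1.0]] [-0.09545103  0.          0.          0.          0.        ]
rack [(0.74, [325, 214, 98, 71]), (0.57, [387, 160, 97, 95])]
rack_rail [(0.81, [403, 134, 48, 30]), (0.33, [388, 159, 95, 93])]
bar_center [(0.9, [390, 144, 66, 40])]
tray [(0.81, [327, 215, 90, 72])]
vise [(0.59, [289, 257, 82, 62]), (0.5, [323, 215, 92, 72])]
panel_center [(0.85, [210, 178, 69, 96]), (0.78, [289, 226, 53, 71]), (0.64, [216, 238, 39, 46])]
mallet_center [(0.95, [127, 278, 91, 72]), (0.47, [291, 224, 54, 72])]
gouge_center [(0.57, [419, 223, 46, 53])]
clamp_center [(0.57, [360, 294, 68, 71])]
offcut_center [(0.78, [208, 326, 31, 47])]
```

View pics/top0.png

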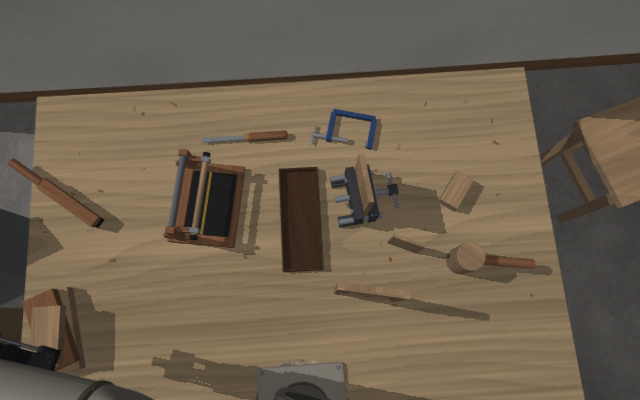

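View pics/scene0.png

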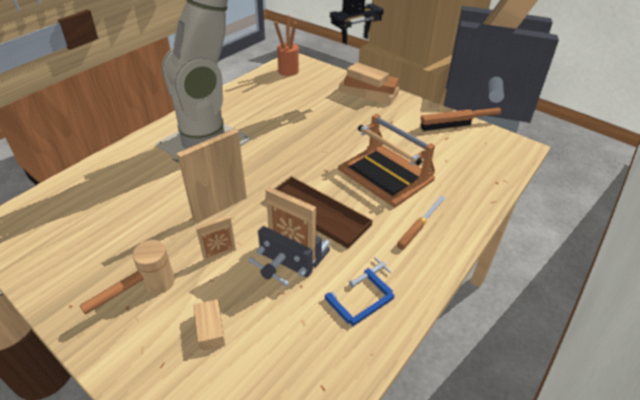

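The top view shows the rack at left (205,198), the tray at (301,218), and the vise with the middle-sized panel at (365,190). The large board at (373,291) and the small one at (408,243) are the look-alikes. In the scene view the rack is at (387,160), the tray at (327,215) and the panel at (290,224). Next I fit the box models to the outlines.

```bash
cat > fit.py <<'E'
from h import *
from scipy.optimize import minimize
def bx(cx,cy,cz,sx,sy,sz): return np.array([[cx+a*sx/2,cy+b*sy/2,cz+c*sz/2] for a in(-1,1) for b in(-1,1) for c in(-1,1)])/1000
M=dict(rack=[bx(0,0,9,190,240,18)]+[bx(51,s*106,83,24,18,130) for s in(-1,1)]+[bx(51,0,136,16,205,16)]+[bx(18,s*98,121,60,13,14) for s in(-1,1)],
 bar=[bx(0,0,0,15,240,15)],
 tray=[bx(0,0,11,115,300,22)],
 panel=[bx(0,0,30,14,130,120)])
def W(P,q,z): 
    c,s=np.cos(q[2]),np.sin(q[2]); return P@np.array([[c,s,0],[-s,c,0],[0,0,1]])+[q[0],q[1],z]
def render(c,boxes,q,z):
    m=np.zeros((1600,2560),np.uint8)
    for b in boxes:
        h=cv2.convexHull(((proj(c,W(b,q,z))+.5)*4-.5).astype(np.float32)); cv2.fillConvexPoly(m,np.round(h).astype(np.int32),255)
    return cv2.resize(m,(640,400),interpolation=cv2.INTER_AREA)/255.
def fit(obs,boxes,q0,z):
    def f(q): return -sum(np.minimum(a,m).sum()/np.maximum(a,m).sum() for c,m in obs for a in[render(c,boxes,q,z)])
    o=minimize(f,q0,method="Nelder-Mead",options=dict(initial_simplex=np.array(q0)+np.array([[0,0,0],[.02,0,0],[0,.02,0],[0,0,.1]]),xatol=2e-4,fatol=1e-4,maxiter=200)); return o.x,o.fun/len(obs)
def near(t,n,u,v):
    L=[o for o in r.outline_of(t,n) if np.hypot(o["bbox"][0]-u,o["bbox"][1]-v)<22]
    return L[0]["mask"].astype(float) if L else None
E
python3 - <<'E'
from fit import *
ct,cs=cam("top"),cam("scene"); Q={}
for k,n,z,pt,ps in [("rack","rack",0,(204,198),(387,160)),("bar","bar_center",.121,(200,194),(390,144)),("tray","tray",0,(301,218),(327,215)),("panel","panel_center",.12,(366,186),(289,226))]:
    ot=(ct,near(n,"top",*pt)); os_=(cs,near(n,"scene",*ps))
    q0=[*at_z(ct,*pt,z+.03)[:2],np.pi/2]
    for obs in ([ot],[os_],[ot,os_]):
        obs=[o for o in obs if o[1] is not None]
        if obs: q,f=fit(obs,M[k],q0,z); print(k,len(obs),q.round(4),round(f,3))
    Q[k]=q
np.save("q.npy",Q)
for nm,c in(("t",ct),("s",cs)):
    im=cv2.resize(c["img"],None,fx=4,fy=4,interpolation=cv2.INTER_CUBIC)[:,:,::-1].copy()
    for k,z in(("rack",0),("bar",.121),("tray",0),("panel",.12)):
        for b in M[k]:
            p=((proj(c,W(b,Q[k],z))+.5)*4-.5).astype(int)
            for i in range(8):
                for j in(1,2,4):
                    if not i&j: cv2.line(im,tuple(map(int,p[i])),tuple(map(int,p[i|j])),(0,255,0),1)
    u0,v0=(600,450) if nm=="t" else (930,380)
    c_=im[v0:v0+ (720 if nm=="t" else 800),u0:u0+1060]
    cv2.imwrite(f"pics/fit_{nm}.png",cv2.resize(c_,(800,int(c_.shape[0]*800/1060)),interpolation=cv2.INTER_AREA))
E
```

```text
rack 1 [0.5793 0.2427 1.4071] -0.877
rack 1 [0.5793 0.2383 1.4027] -0.924
rack 2 [0.5791 0.2403 1.3986] -0.892
bar 1 [0.5766 0.2376 1.3994] -0.805
bar 1 [0.5794 0.2315 1.4002] -0.688
bar 2 [0.5762 0.2372 1.4116] -0.712
tray 1 [ 0.516  -0.0255  1.5571] -0.963
tray 1 [ 0.5184 -0.0233  1.4893] -0.722
tray 2 [ 0.5168 -0.0265  1.5448] -0.836
panel 1 [ 0.5691 -0.1999  1.6762] -0.915
panel 1 [ 0.5758 -0.2083  1.6528] -0.931
panel 2 [ 0.5693 -0.2006  1.6861] -0.883
```

View pics/fit_t.png

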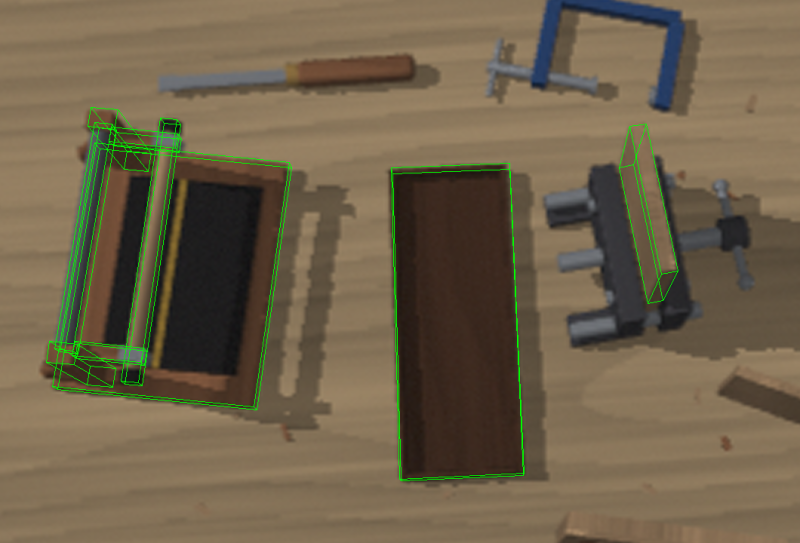

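```bash
cat > go.py <<'E'
# python3 go.py x y yaw(tool y axis heading) [z]: shift in tool axes & turn to reach the target
import sys
from h import *
s=r.read_state(); p=np.array(s["ee_pos"]); A=R.from_quat(s["eef_rot"]).as_matrix()
t=np.array([float(a) for a in sys.argv[1:5]]); 
d=np.array([t[0]-p[0],t[1]-p[1],t[3]-p[2]])
h=np.arctan2(A[1,1],A[0,1]); e=(t[2]-h+np.pi/2)%np.pi-np.pi/2
print("t",round(float(s["time"]),2),"p",p.round(4),"yaw",round(float(h),4),"tilt",A[2].round(4),"F",np.round(s["ft_force"],1),"grip",round(float(s["grip_force"]),1),"w",round(float(s["width"]),4),"j7",round(float(s["joint_positions"][6]),2))
print("shift in tool",(A.T@d).round(4),"turn about tool z",round(-float(e),4))
E
python3 go.py 0.5775 0.2355 1.403 0.24
```

```text
t 1.6 p [0.2024 0.5913 0.2336] yaw 1.241 tilt [ 0.e+00  1.e-04 -1.e+00] F [ 0.1 -0.6  0.2] grip 0.0 w 0.0871 j7 -0.09
shift in tool [-0.4701 -0.2152 -0.0064] turn about tool z -0.162
```

The overlay fits the rack, bar, tray and panel to a few mm (bar ends at (170,122) and (132,380) in the crop). I start moving.

```bash
python3 -m pendant '[[-0.036,-0.0165,0,0],[-0.036,-0.0165,0,0],[-0.036,-0.0165,0,0],[-0.036,-0.0165,0,0],[-0.036,-0.0165,0,0],[-0.036,-0.0165,0,0],[-0.036,-0.0165,0,0],[-0.036,-0.0165,0,0]]' 0.5 40; python3 -m pendant '[[-0.036,-0.0165,0,0],[-0.036,-0.0165,0,0],[-0.036,-0.0165,0,0],[-0.036,-0.0165,0,0],[-0.036,-0.0165,0,0],[0,0,0,-0.081],[0,0,0,-0.081],[0,0,0,0]]'; python3 go.py 0.5775 0.2355 1.403 0.24
```

```text
time: 2.27
ee_pos: [0.4333, 0.3716, 0.2339]
eef_rot: [0.164, 0.986, 0.0, 0.0]
ft_force: [1.4, 1.2, 0.5]
width: 0.0462
grip_force: 0.0
time: 2.93
ee_pos: [0.5761, 0.2361, 0.2334]
eef_rot: [0.083, 0.997, -0.0, -0.0]
ft_force: [-0.4, -0.1, 0.7]
width: 0.0437
grip_force: 0.0
t 2.93 p [0.5761 0.2361 0.2334] yaw 1.4054 tilt [ 2.e-04 -1.e-04 -1.e+00] F [-0.4 -0.1  0.7] grip 0.0 w 0.0437 j7 0.99
shift in tool [-0.0015 -0.0004 -0.0066] turn about tool z 0.0024
```

Run:
```python
from fit import *
c=cam("wrist"); Q=np.load("q.npy",allow_pickle=True).item(); Q["rack"]=np.array([.579,.241,1.403])
print(c["p"].round(3),c["A"].round(2).tolist())
im=cv2.resize(c["img"][:,:,::-1],None,fx=1.25,fy=1.25)
for q in(Q["rack"],):
    for a,b in([(-6,-120,121),(-6,120,121)],[(0,-92,21),(0,92,21)],[(-77,-92,21),(-77,92,21)],[(51,-100,136),(51,100,136)]):
        p=proj(c,W(np.array([a,b])/1000,q,0))*1.25
        cv2.line(im,tuple(map(int,p[0])),tuple(map(int,p[1])),(0,255,0),1)
cv2.imwrite("pics/w1.png",im)
```

```text
[0.5   0.248 0.384] [[0.17, 0.95, 0.28], [0.99, -0.16, -0.05], [0.0, 0.28, -0.96]]
```

View pics/w1.png

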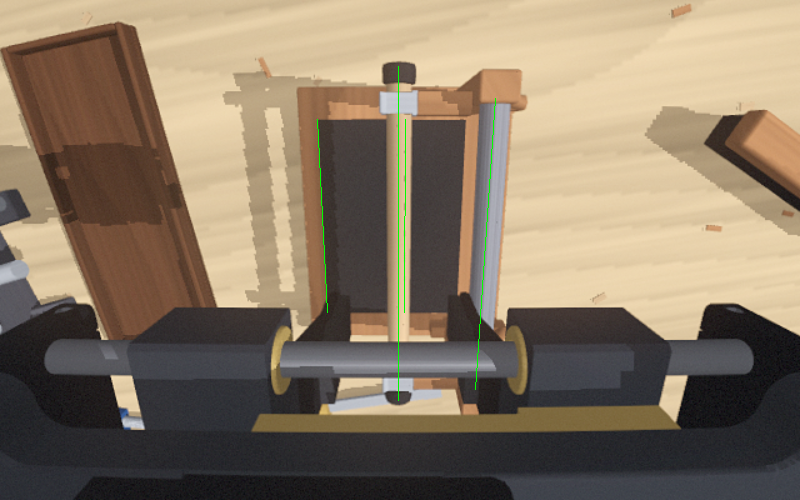

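Wrist view: the bar runs from (399,66) to (398,400), midway between the fingers at about (350,310) and (450,310). The fit agrees, so I descend and grip.

```bash
python3 -m pendant '[[-0.0015,0,0.03,0.002],[0,0,0.03,0],[0,0,0.03,0],[0,0,0.0195,0],[0,0,0,0],[0,0,0,0]]'; python3 -m pendant '[[0,0,0,0],[0,0,0,0],[0,0,0,0],[0,0,0,0],[0,0,0,0]]' 0 50; python3 go.py 0.5775 0.2355 1.403 0.124
```

```text
time: 3.48
ee_pos: [0.5766, 0.237, 0.1239]
eef_rot: [0.085, 0.996, -0.0, -0.001]
ft_force: [-0.2, 0.7, 0.4]
width: 0.0434
grip_force: 0.0
time: 3.9
ee_pos: [0.5775, 0.2367, 0.1248]
eef_rot: [0.085, 0.996, 0.0, 0.0]
ft_force: [0.6, -0.1, 0.7]
width: 0.018
grip_force: 0.1
t 3.9 p [0.5775 0.2367 0.1248] yaw 1.4008 tilt [-8.e-04  8.e-04 -1.e+00] F [ 0.6 -0.1  0.7] grip 0.1 w 0.018 j7 1.0
shift in tool [-0.0002 -0.0012  0.0008] turn about tool z -0.0022
```

```bash
python3 -m pendant '[[0,0,0,0],[0,0,0,0],[0,0,0,0],[0,0,0,0]]'; python3 -m pendant '[[0,-0.004,0,0],[0,-0.004,0,0],[0,-0.004,0,0],[0,-0.004,0,0],[0,-0.004,0,0],[0,-0.006,0,0],[0,-0.008,0,0],[0,-0.01,0,0]]'; python3 -m pendant '[[0,-0.01,0,0],[0,0,0,0],[0,0,0,0]]';  python3 go.py 0.5775 0.2355 1.403 0.124
```

```text
time: 4.23
ee_pos: [0.5774, 0.2358, 0.1244]
eef_rot: [0.085, 0.996, -0.0, 0.0]
ft_force: [-0.8, -4.0, 4.5]
width: 0.0147
grip_force: 50.0
time: 4.9
ee_pos: [0.5694, 0.1926, 0.1238]
eef_rot: [0.085, 0.996, -0.0, -0.0]
ft_force: [0.4, 0.1, -0.6]
width: 0.0148
grip_force: 50.0
time: 5.15
ee_pos: [0.5682, 0.1824, 0.1242]
eef_rot: [0.086, 0.996, 0.0, 0.0]
ft_force: [-0.1, 0.7, -0.6]
width: 0.0147
grip_force: 50.0
t 5.15 p [0.5682 0.1824 0.1242] yaw 1.3994 tilt [-2.e-04  2.e-04 -1.e+00] F [-0.1  0.7 -0.6] grip 50.0 w 0.0147 j7 1.08
shift in tool [-0.0001  0.054   0.0002] turn about tool z -0.0036
```

Run:
```python
from fit import *
c=cam("scene"); save(c,"s2.png",(320,90,480,210),5)
w=cam("wrist"); print([ (o["score"],np.round(o["bbox"])) for o in r.outline_of("bar_center","wrist")], proj(w,W(np.array([[0,-.12,0],[0,.12,0]]),[.5682,.1824,1.4],.121)))
```

```text
[(0.66, array([320., 165.,  52., 330.]))] [[318.65402605 423.68054411]
 [318.54751144   6.45023913]]
```

View pics/s2.png

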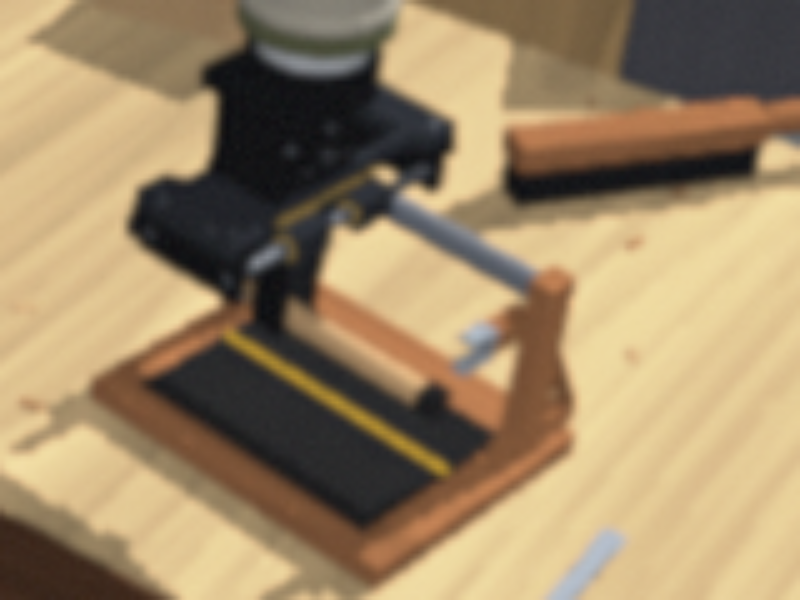

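The bar is gripped and clear of the clips: its end cap is at (430,395) in the crop and the clip is empty at (480,340). Next, the tray.

```bash
python3 go.py 0.516 -0.0255 1.557 0.124
```

```text
t 5.3 p [0.5681 0.184  0.1241] yaw 1.4016 tilt [-0.e+00  5.e-04 -1.e+00] F [ 1.2  0.6 -1.3] grip 50.0 w 0.0146 j7 1.08
shift in tool [ 0.016  -0.2153 -0.    ] turn about tool z -0.1554
```

```bash
python3 -m pendant '[[0.002,-0.02,0,0],[0.002,-0.03,0,0],[0.002,-0.033,0,0],[0.002,-0.033,0,0],[0.002,-0.033,0,0],[0.002,-0.033,0,0],[0.002,-0.02,0,0],[0.002,-0.013,0,0]]'; python3 -m pendant '[[0,0,0.01,-0.052],[0,0,0.02,-0.052],[0,0,0.02,-0.0514],[0,0,0.02,0],[0,0,0.01,0],[0,0,0,0]]'; python3 go.py 0.516 -0.0255 1.557 0.0215
```

```text
time: 5.97
ee_pos: [0.5155, -0.0282, 0.1242]
eef_rot: [0.086, 0.996, -0.0, 0.0]
ft_force: [0.7, 0.3, -0.5]
width: 0.0147
grip_force: 50.0
time: 6.47
ee_pos: [0.5147, -0.0249, 0.042]
eef_rot: [0.007, 1.0, -0.0, -0.002]
ft_force: [-0.1, 1.5, -1.2]
width: 0.0146
grip_force: 50.0
t 6.47 p [ 0.5147 -0.0249  0.042 ] yaw 1.5574 tilt [ 3.7e-03 -2.0e-04 -1.0e+00] F [-0.1  1.5 -1.2] grip 50.0 w 0.0146 j7 1.61
shift in tool [-0.0014 -0.0005  0.0205] turn about tool z 0.0004
```

```bash
python3 -m pendant '[[0,0,0.008,0],[0,0,0.006,0],[0,0,0.004,0],[0,0,0,0],[0,0,0,0]]'; python3 -m pendant '[[0,0,0.002,0],[0,0,0,0],[0,0,0,0]]'; python3 go.py 0.516 -0.0255 1.557 0.0215
```

```text
time: 6.88
ee_pos: [0.5161, -0.0258, 0.0262]
eef_rot: [0.007, 1.0, 0.0, 0.0]
ft_force: [0.2, 0.1, -0.9]
width: 0.0149
grip_force: 50.0
time: 7.13
ee_pos: [0.5161, -0.0258, 0.0242]
eef_rot: [0.007, 1.0, 0.0, 0.0]
ft_force: [-0.3, -0.4, -0.1]
width: 0.0147
grip_force: 50.0
t 7.13 p [ 0.5161 -0.0258  0.0242] yaw 1.5563 tilt [-2.e-04  1.e-04 -1.e+00] F [-0.3 -0.4 -0.1] grip 50.0 w 0.0147 j7 1.62
shift in tool [0.0001 0.0003 0.0027] turn about tool z -0.0007
```

```bash
python3 -m pendant '[[0,0,0.0015,0],[0,0,0,0],[0,0,0,0]]'; python3 -m pendant '[[0,0,0.001,0],[0,0,0,0],[0,0,0,0]]';python3 -m pendant '[[0,0,0.001,0],[0,0,0,0],[0,0,0,0]]'
```

```text
time: 7.38
ee_pos: [0.5159, -0.0258, 0.0225]
eef_rot: [0.007, 1.0, 0.0, -0.0]
ft_force: [0.2, -0.1, 0.4]
width: 0.0145
grip_force: 50.0
time: 7.63
ee_pos: [0.5159, -0.0258, 0.0215]
eef_rot: [0.007, 1.0, 0.0, -0.0]
ft_force: [0.1, 0.1, -1.1]
width: 0.0141
grip_force: 50.0
time: 7.88
ee_pos: [0.5161, -0.0258, 0.0206]
eef_rot: [0.007, 1.0, 0.0, 0.0]
ft_force: [0.0, -0.3, 0.4]
width: 0.0147
grip_force: 50.0
```

```bash
python3 -m pendant '[[0,0,0.001,0],[0,0,0,0],[0,0,0,0]]'; python3 -m pendant '[[0,0,0.0008,0],[0,0,0,0],[0,0,0,0]]'
```

```text
time: 8.13
ee_pos: [0.5162, -0.0258, 0.0204]
eef_rot: [0.007, 1.0, 0.0, 0.0]
ft_force: [-5.2, 0.3, 13.1]
width: 0.0147
grip_force: 50.0
time: 8.38
ee_pos: [0.5162, -0.0258, 0.0203]
eef_rot: [0.007, 1.0, 0.0, 0.0]
ft_force: [-8.6, 0.6, 22.1]
width: 0.0147
grip_force: 50.0
```

```bash
python3 -m pendant '[[0,0,-0.0015,0],[0,0,0,0],[0,0,0,0]]' - 5; python3 -m pendant '[[0,0,0,0],[0,0,0,0],[0,0,0,0],[0,0,0,0]]' 0.5; python3 -m pendant '[[0,0,-0.005,0],[0,0,-0.01,0],[0,0,-0.02,0],[0,0,-0.04,0],[0,0,-0.04,0],[0,0,-0.04,0],[0,0,-0.04,0],[0,0,-0.02,0]]'; python3 go.py 0.5693 -0.2 1.676 0.25
python3 - <<'E'
from fit import *
c=cam("top"); save(c,"t3.png",(150,90,450,300),2.6)
E
```

```text
time: 8.63
ee_pos: [0.5161, -0.0258, 0.0202]
eef_rot: [0.007, 1.0, 0.0, 0.0]
ft_force: [-0.6, -0.3, 2.8]
width: 0.0159
grip_force: 5.0
time: 8.97
ee_pos: [0.5158, -0.0258, 0.02]
eef_rot: [0.007, 1.0, 0.0, -0.0]
ft_force: [0.7, 0.4, 0.6]
width: 0.0346
grip_force: 0.0
time: 9.63
ee_pos: [0.5172, -0.0262, 0.2414]
eef_rot: [0.007, 1.0, 0.001, 0.003]
ft_force: [1.0, 0.0, 1.0]
width: 0.0436
grip_force: 0.0
t 9.63 p [ 0.5172 -0.0262  0.2414] yaw 1.5558 tilt [-0.0067  0.0011 -1.    ] F [1. 0. 1.] grip 0.0 w 0.0436 j7 1.54
shift in tool [-0.0547 -0.173  -0.0084] turn about tool z -0.1202
```

View pics/t3.png

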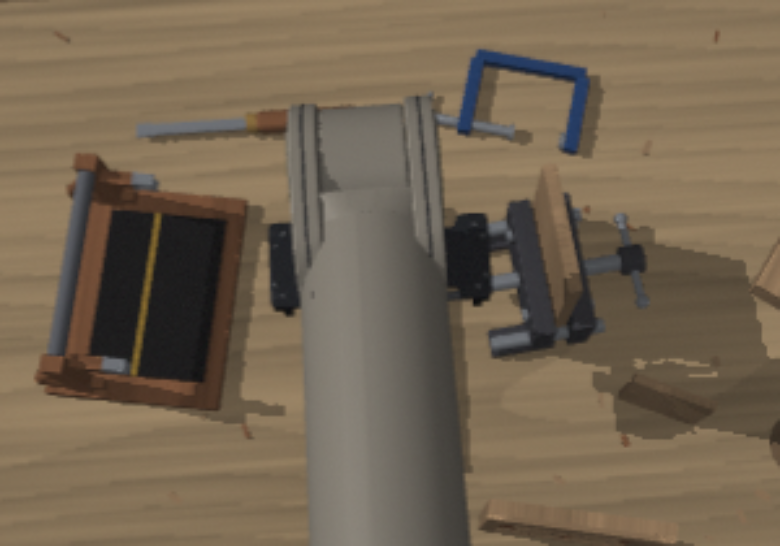

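The arm hides the tray in this view, with the vise and panel undisturbed at (550,260), so I will check the bar later. I move above the panel.

```bash
python3 -m pendant '[[-0.0075,-0.02,-0.01,0],[-0.0075,-0.025,-0.01,0],[-0.0075,-0.028,0,0],[-0.0075,-0.03,0,0],[-0.0075,-0.03,0,0],[-0.0075,-0.025,0,0],[-0.009,-0.015,0,0],[0,0,0,-0.12]]'; python3 -m pendant '[[0,0,0,0],[0,0,0,0]]';  python3 - <<'E'
from fit import *
c=cam("wrist")
for o in r.outline_of("panel_center","wrist"): print(round(o["score"],2),np.round(o["bbox"]))
Q=np.load("q.npy",allow_pickle=True).item(); q=np.array([.5693,-.2,1.676])
im=cv2.resize(c["img"][:,:,::-1],None,fx=1.25,fy=1.25)
P=W(bx(0,0,0,14,130,180),q,.12); p=proj(c,P)*1.25
for i in range(8):
    for j in(1,2,4):
        if not i&j: cv2.line(im,tuple(map(int,p[i])),tuple(map(int,p[i|j])),(0,255,0),1)
cv2.imwrite("pics/w4.png",im)
E
python3 go.py 0.5693 -0.2 1.676 0.26
```

```text
time: 10.35
ee_pos: [0.5673, -0.2037, 0.2554]
eef_rot: [-0.05, 0.999, -0.001, -0.0]
ft_force: [-1.2, 0.3, -0.5]
width: 0.0437
grip_force: 0.0
time: 10.52
ee_pos: [0.5673, -0.1994, 0.2555]
eef_rot: [-0.051, 0.999, 0.0, 0.0]
ft_force: [-0.1, 0.3, -0.4]
width: 0.0436
grip_force: 0.0
0.9 [313. 220.  27. 196.]
0.71 [226.  30.  92.  57.]
0.22 [470. 129. 150. 249.]
t 10.62 p [ 0.5674 -0.1988  0.2555] yaw 1.6742 tilt [-3.e-04  5.e-04 -1.e+00] F [-0.3 -0.2  0.2] grip 0.0 w 0.0437 j7 2.03
shift in tool [-0.0018 -0.0013 -0.0045] turn about tool z -0.0018
```

View pics/w4.png

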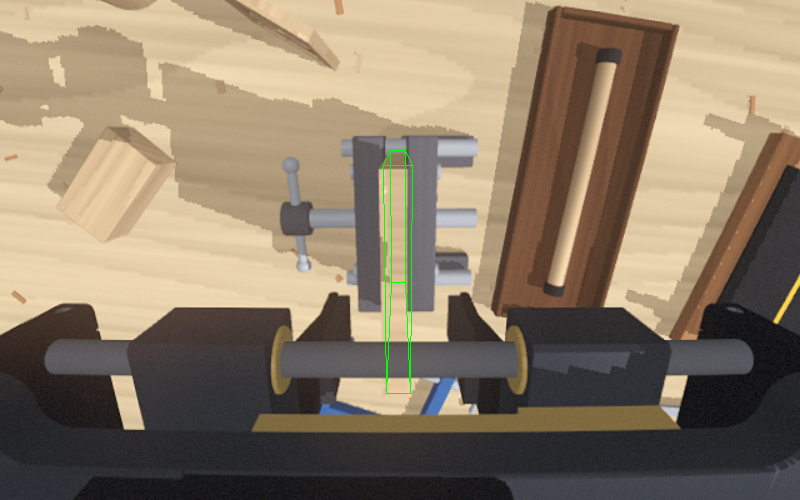

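Wrist view: the bar lies in the tray from (607,55) to (555,290). The panel is between the fingers, with its far end about 4 px left of my model at (395,165). I refine its yaw and centre from the mask edges.

Run:
```python
from fit import *
c=cam("wrist")
m=min((o for o in r.outline_of("panel_center","wrist")),key=lambda o:abs(o["bbox"][0]-313))["mask"]
rows=np.where(m.any(1))[0]; print(rows.min(),rows.max())
L=[];Rr=[]
for v in range(rows.min()+4,rows.max()-2,8):
    u=np.where(m[v])[0]; print(v,u.min(),u.max(),len(u),end=' | ')
    if v<265: L.append(at_z(c,u.min()-.5,v,.21)[:2]); Rr.append(at_z(c,u.max()+.5,v,.21)[:2])
for P in(L,Rr):
    P=np.array(P); k=np.polyfit(P[:,0],P[:,1],1); print("\nyaw",np.arctan(k[0])+np.pi/2,"y at .5693",np.polyval(k,.5693))
for v in (rows.min(),rows.max()): print(at_z(c,313,v,.21))
```

```text
123 317
127 306 322 17 | 135 302 324 23 | 143 301 324 24 | 151 301 324 24 | 159 301 324 24 | 167 302 324 23 | 175 303 324 22 | 183 303 324 22 | 191 303 324 22 | 199 303 324 22 | 207 303 324 22 | 215 303 324 22 | 223 304 324 21 | 231 304 324 21 | 239 304 324 21 | 247 304 324 21 | 255 304 324 21 | 263 304 324 21 | 271 304 324 21 | Traceback (most recent call last):
  File "<stdin>", line 7, in <module>
    return umr_minimum(a, axis, None, out, keepdims, initial, where)
ValueError: zero-size array to reduction operation minimum which has no identity
```

```bash
python3 - <<'E'
from fit import *
c=cam("wrist")
m=min((o for o in r.outline_of("panel_center","wrist")),key=lambda o:abs(o["bbox"][0]-313))["mask"]
E=[]
for s in(0,1):
    P=np.array([at_z(c,(np.where(m[v])[0].max()+.5) if s else (np.where(m[v])[0].min()-.5),v,.21)[:2] for v in range(140,272,4)])
    k=np.polyfit(P[:,0],P[:,1],1); print("yaw",np.arctan(k[0])+np.pi/2,"y at .5693",np.polyval(k,.5693),"x range",P[:,0].min(),P[:,0].max())
for v in(123,129,135,142,300,317): print(v,at_z(c,313,v,.21).round(4))
g=c["img"].astype(int)
for v in(120,126,132,138,300,306,310,314,318): print(v,g[v,313].tolist(),end=' ')
E
python3 go.py 0.5693 -0.2 1.676 0.26
```

```text
yaw 1.6800953766093856 y at .5693 -0.20972929362708995 x range 0.5106025145896399 0.5971901881486741
yaw 1.6710193165704026 y at .5693 -0.19604034687608257 x range 0.5091452074843376 0.5958294631920152
123 [ 0.4998 -0.2103  0.21  ]
129 [ 0.5033 -0.2099  0.21  ]
135 [ 0.5069 -0.2096  0.21  ]
142 [ 0.5111 -0.2092  0.21  ]
300 [ 0.622  -0.1982  0.21  ]
317 [ 0.6363 -0.1968  0.21  ]
120 [144, 144, 150] 126 [143, 119, 92] 132 [140, 117, 91] 138 [212, 182, 144] 300 [93, 84, 89] 306 [228, 197, 158] 310 [232, 202, 162] 314 [234, 203, 164] 318 [229, 207, 167] t 10.82 p [ 0.5674 -0.1991  0.2554] yaw 1.6759 tilt [-3.e-04  3.e-04 -1.e+00] F [-0.2  0.7 -0.2] grip 0.0 w 0.0435 j7 2.03
shift in tool [-0.0018 -0.0011 -0.0046] turn about tool z -0.0001
```

```bash
python3 -m pendant '[[-0.0043,-0.004,0.01,0],[0,0,0.02,0],[0,0,0.02,0],[0,0,0.0155,0],[0,0,0,0],[0,0,0,0]]'; python3 go.py 0.572 -0.2026 1.676 0.19;  python3 -m pendant '[[0,0,0,0],[0,0,0,0],[0,0,0,0],[0,0,0,0],[0,0,0,0],[0,0,0,0],[0,0,0,0]]' 0 30
```

```text
time: 11.32
ee_pos: [0.5718, -0.2031, 0.1889]
eef_rot: [-0.053, 0.999, 0.0, -0.001]
ft_force: [-0.4, -0.7, 1.1]
width: 0.0435
grip_force: 0.0
t 11.32 p [ 0.5718 -0.2031  0.1889] yaw 1.6761 tilt [ 1.8e-03  5.0e-04 -1.0e+00] F [-0.4 -0.7  1.1] grip 0.0 w 0.0435 j7 2.06
shift in tool [-0.0002  0.0005 -0.0011] turn about tool z 0.0001
time: 11.9
ee_pos: [0.5723, -0.2028, 0.19]
eef_rot: [-0.053, 0.999, 0.0, 0.0]
ft_force: [-0.3, 1.3, 1.9]
width: 0.0135
grip_force: 30.0
```

```bash
python3 -m pendant '[[0,0,-0.008,0],[0,0,-0.012,0],[0,0,-0.016,0],[0,0,-0.02,0],[0,0,-0.02,0],[0,0,-0.02,0],[0,0,-0.01,0],[0,0,0,0]]' - 40; python3 go.py 0.5778 0.2 1.403 0.29
```

```text
time: 12.57
ee_pos: [0.573, -0.2037, 0.2988]
eef_rot: [-0.053, 0.999, -0.001, 0.002]
ft_force: [0.5, 0.5, -2.4]
width: 0.0136
grip_force: 40.0
t 12.57 p [ 0.573  -0.2037  0.2988] yaw 1.6762 tilt [-0.0042 -0.0015 -1.    ] F [ 0.5  0.5 -2.4] grip 40.0 w 0.0136 j7 2.04
shift in tool [-0.0472  0.401   0.0084] turn about tool z 0.2732
```

```bash
python3 -m pendant '[[-0.003,0.015,0,0],[-0.004,0.025,0,0],[-0.004,0.03,0,0],[-0.004,0.033,0,0],[-0.004,0.033,0,0],[-0.004,0.033,0,0],[-0.004,0.033,0,0],[-0.004,0.033,0,0]]'; python3 -m pendant '[[-0.004,0.033,0,0],[-0.004,0.033,0,0],[-0.004,0.033,0,0.04],[-0.003,0.03,0,0.06],[0,0.02,0,0.07],[0,0.01,0,0.07],[0,0,0,0.033],[0,0,0,0]]'; python3 go.py 0.5778 0.2341 1.403 0.29
```

```text
time: 13.23
ee_pos: [0.5776, 0.0353, 0.2947]
eef_rot: [-0.053, 0.999, -0.0, -0.001]
ft_force: [-0.0, 0.3, -2.2]
width: 0.0136
grip_force: 40.0
time: 13.9
ee_pos: [0.5807, 0.1945, 0.2943]
eef_rot: [0.084, 0.997, -0.001, -0.001]
ft_force: [-0.1, -0.2, -2.4]
width: 0.0137
grip_force: 40.0
t 13.9 p [0.5807 0.1945 0.2943] yaw 1.4035 tilt [ 0.0017 -0.0012 -1.    ] F [-0.1 -0.2 -2.4] grip 40.0 w 0.0137 j7 1.06
shift in tool [0.0095 0.0386 0.0042] turn about tool z 0.0005
```

```bash
python3 -m pendant '[[0.003,0.012,0,0],[0.004,0.016,0,0],[0.0025,0.0106,0,0],[0,0,0.015,0],[0,0,0.02,0],[0,0,0.02,0],[0,0,0.015,0],[0,0,0,0]]'; python3 -m pendant '[[0,0,0,0],[0,0,0,0]]'; python3 go.py 0.5778 0.2341 1.403 0.19
python3 - <<'E'
from fit import *
q=np.array([.579,.241,1.403]); c=cam("scene"); im=cv2.resize(c["img"][:,:,::-1],None,fx=5,fy=5,interpolation=cv2.INTER_CUBIC)
st=r.read_state(); p=np.array(st["ee_pos"]); h=1.4035
for a,b in([(0,-92,21),(0,92,21)],[(-77,-92,21),(53,-92,21)],[(51,-100,136),(51,100,136)],[(-95,-120,18),(95,-120,18)]):
    u=(proj(c,W(np.array([a,b])/1000,q,0))+.5)*5; cv2.line(im,tuple(map(int,u[0])),tuple(map(int,u[1])),(0,255,0),1)
u=(proj(c,W(bx(0,0,-70,14,130,180),[p[0],p[1],h],p[2]))+.5)*5
for i in range(8):
    for j in(1,2,4):
        if not i&j: cv2.line(im,tuple(map(int,u[i])),tuple(map(int,u[i|j])),(0,0,255),1)
cv2.imwrite("pics/s5.png",im[450:1050,1600:2400])
E
```

```text
time: 14.57
ee_pos: [0.5767, 0.2331, 0.222]
eef_rot: [0.083, 0.997, -0.001, -0.002]
ft_force: [0.4, -0.1, -2.4]
width: 0.0137
grip_force: 40.0
time: 14.73
ee_pos: [0.5788, 0.2337, 0.2269]
eef_rot: [0.083, 0.997, 0.0, 0.001]
ft_force: [-0.5, -0.5, -2.6]
width: 0.0136
grip_force: 40.0
t 14.73 p [0.5788 0.2337 0.2269] yaw 1.4038 tilt [-0.0011  0.001  -1.    ] F [-0.5 -0.5 -2.6] grip 40.0 w 0.0136 j7 1.0
shift in tool [0.0011 0.0002 0.0369] turn about tool z 0.0008
```

View pics/s5.png

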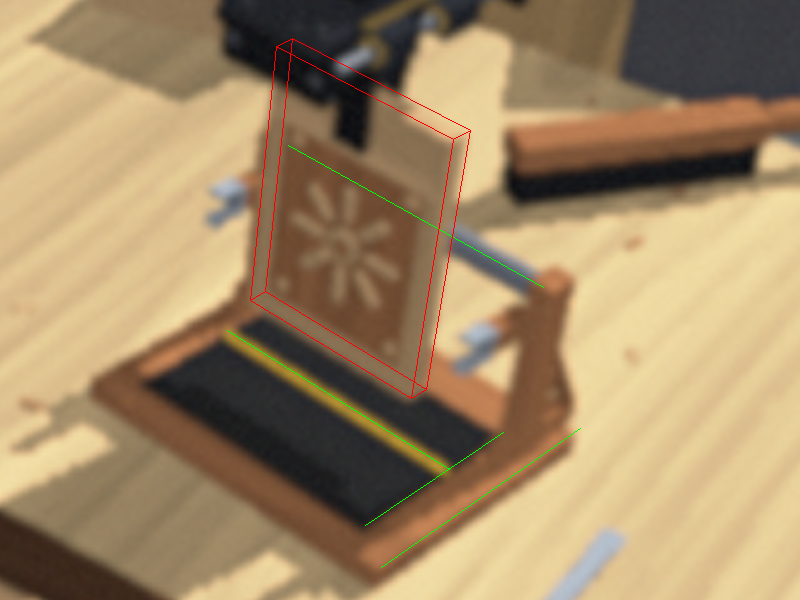

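The panel is held square above the yellow line (rack at (390,350) in the crop, bottom edge from (255,300) to (415,395)), and the overlay agrees within about 2 px. I lower it to contact.

```bash
python3 -m pendant '[[0,0,0.01,0],[0,0,0.012,0],[0,0,0.012,0],[0,0,0.006,0],[0,0,0,0],[0,0,0,0],[0,0,0,0]]'; python3 -m pendant '[[0,0,0.002,0],[0,0,0,0],[0,0,0,0]]';python3 -m pendant '[[0,0,0.0015,0],[0,0,0,0],[0,0,0,0]]'
```

```text
time: 15.37
ee_pos: [0.5786, 0.2334, 0.1861]
eef_rot: [0.084, 0.996, 0.0, 0.0]
ft_force: [-0.0, 0.6, -3.1]
width: 0.0136
grip_force: 40.0
time: 15.62
ee_pos: [0.5784, 0.2333, 0.184]
eef_rot: [0.084, 0.996, 0.0, 0.0]
ft_force: [0.3, -0.3, -1.7]
width: 0.0138
grip_force: 40.0
time: 15.87
ee_pos: [0.5783, 0.2333, 0.1822]
eef_rot: [0.084, 0.997, 0.0, -0.0]
ft_force: [-0.1, 0.4, -1.2]
width: 0.0136
grip_force: 40.0
```

```bash
python3 -m pendant '[[0,0,0.001,0],[0,0,0,0],[0,0,0,0]]';python3 -m pendant '[[0,0,0.001,0],[0,0,0,0],[0,0,0,0]]'
```

```text
time: 16.12
ee_pos: [0.5783, 0.2333, 0.1812]
eef_rot: [0.084, 0.997, 0.0, -0.0]
ft_force: [1.4, 0.0, -1.3]
width: 0.0135
grip_force: 40.0
time: 16.37
ee_pos: [0.5785, 0.2335, 0.181]
eef_rot: [0.084, 0.997, 0.0, 0.0]
ft_force: [-1.8, -0.3, 6.5]
width: 0.0142
grip_force: 40.0
```

```bash
python3 -m pendant '[[0,0,-0.001,0],[0,0,0,0],[0,0,0,0]]' - 5; python3 -m pendant '[[0,0,0,0],[0,0,0,0],[0,0,0,0],[0,0,0,0]]' 0.27; python3 -m pendant '[[0,0,-0.004,0],[0,0,-0.006,0],[0,0,-0.004,0],[0,0,0,0],[0,0,0,0]]'; python3 go.py 0.5783 0.2334 1.403 0.196
```

```text
time: 16.62
ee_pos: [0.5783, 0.2333, 0.1811]
eef_rot: [0.084, 0.996, -0.0, -0.0]
ft_force: [-0.6, 0.6, -0.2]
width: 0.0139
grip_force: 5.0
time: 16.95
ee_pos: [0.5784, 0.2333, 0.1813]
eef_rot: [0.084, 0.996, 0.0, 0.0]
ft_force: [-0.3, -0.9, -0.1]
width: 0.0227
grip_force: 0.0
time: 17.37
ee_pos: [0.5786, 0.2334, 0.1958]
eef_rot: [0.084, 0.996, 0.0, 0.0]
ft_force: [-0.6, 0.5, -0.9]
width: 0.0239
grip_force: 0.0
t 17.37 p [0.5786 0.2334 0.1958] yaw 1.4034 tilt [-8.e-04  7.e-04 -1.e+00] F [-0.6  0.5 -0.9] grip 0.0 w 0.0239 j7 1.0
shift in tool [ 0.0003 -0.0001 -0.0002] turn about tool z 0.0004
```

```bash
python3 -m pendant '[[0,0.003,0,0],[0,0.004,0,0],[0,0.004,0,0],[0,0.004,0,0],[0,0.004,0,0],[0,0.004,0,0],[0,0.004,0,0],[0,0.004,0,0]]'; python3 -m pendant '[[0,0.004,0,0],[0,0.004,0,0],[0,0.004,0,0],[0,0.004,0,0],[0,0.003,0,0],[0,0.003,0,0],[0,0,0,0],[0,0,0,0]]' 0.3; python3 go.py 0.588 0.2932 1.403 0.196
python3 - <<'E'
from h import *
save(cam("scene"),"s6.png",(320,80,480,200),5)
E
```

```text
time: 18.03
ee_pos: [0.5835, 0.2644, 0.1952]
eef_rot: [0.084, 0.997, 0.0, -0.0]
ft_force: [0.8, 0.2, 0.3]
width: 0.0233
grip_force: 0.1
time: 18.7
ee_pos: [0.5872, 0.2857, 0.1953]
eef_rot: [0.083, 0.997, 0.0, 0.0]
ft_force: [-0.1, 1.0, 0.2]
width: 0.026
grip_force: 0.2
t 18.7 p [0.5872 0.2857 0.1953] yaw 1.4036 tilt [-1.e-04  1.e-04 -1.e+00] F [-0.1  1.   0.2] grip 0.2 w 0.026 j7 0.94
shift in tool [ 0.0005  0.0075 -0.0007] turn about tool z 0.0006
```

View pics/s6.png

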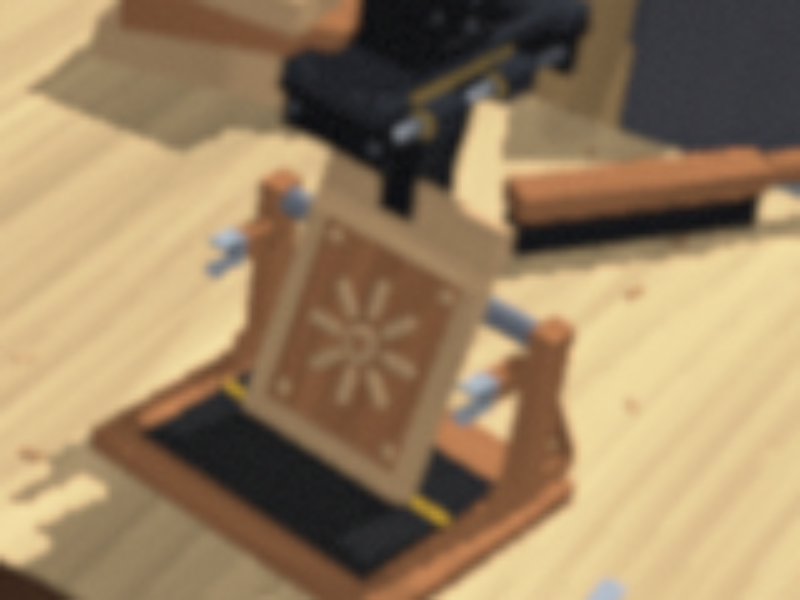

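The panel leans back on the rear finger near the rail, its lower edge on the yellow line from (235,390) to (430,505). A few millimetres more to go.

```bash
python3 -m pendant '[[0,0.002,0,0],[0,0.002,0,0],[0,0.002,0,0],[0,0.0015,0,0],[0,0,0,0],[0,0,0,0],[0,0,0,0]]'; python3 go.py 0.588 0.2932 1.403 0.196
```

```text
time: 19.33
ee_pos: [0.5884, 0.2929, 0.1953]
eef_rot: [0.084, 0.996, 0.0, 0.0]
ft_force: [0.2, 1.3, -0.1]
width: 0.0262
grip_force: 0.0
t 19.33 p [0.5884 0.2929 0.1953] yaw 1.4033 tilt [-0.  0. -1.] F [ 0.2  1.3 -0.1] grip 0.0 w 0.0262 j7 0.93
shift in tool [ 0.0005  0.0003 -0.0007] turn about tool z 0.0003
```

```bash
python3 -m pendant '[[0,0,0,0],[0,0,0,0],[0,0,0,0],[0,0,0,0]]' 0.42; python3 -m pendant '[[0,0,-0.004,0],[0,0,-0.008,0],[0,0,-0.015,0],[0,0,-0.025,0],[0,0,-0.03,0],[0,0,-0.03,0],[0,0,0,0],[0,0,0,0]]'
python3 - <<'E'
from h import *
save(cam("scene"),"s7.png",(310,80,470,200),5)
from fit import *
from scipy.optimize import minimize
obs=[(c,near("panel_center",n,*uv)) for n,uv in(("scene",(393,146)),("top",(190,194))) for c in[cam(n)]]
print([None if m is None else m.sum() for _,m in obs])
E
```

```text
time: 19.67
ee_pos: [0.5884, 0.2929, 0.1953]
eef_rot: [0.084, 0.996, 0.0, 0.0]
ft_force: [1.0, 0.6, 0.8]
width: 0.0358
grip_force: 0.0
time: 20.33
ee_pos: [0.5893, 0.2932, 0.3102]
eef_rot: [0.084, 0.996, 0.001, 0.002]
ft_force: [1.3, -0.8, -0.4]
width: 0.0368
grip_force: 0.0
[np.float64(2344.0), np.float64(1732.0)]
```

View pics/s7.png

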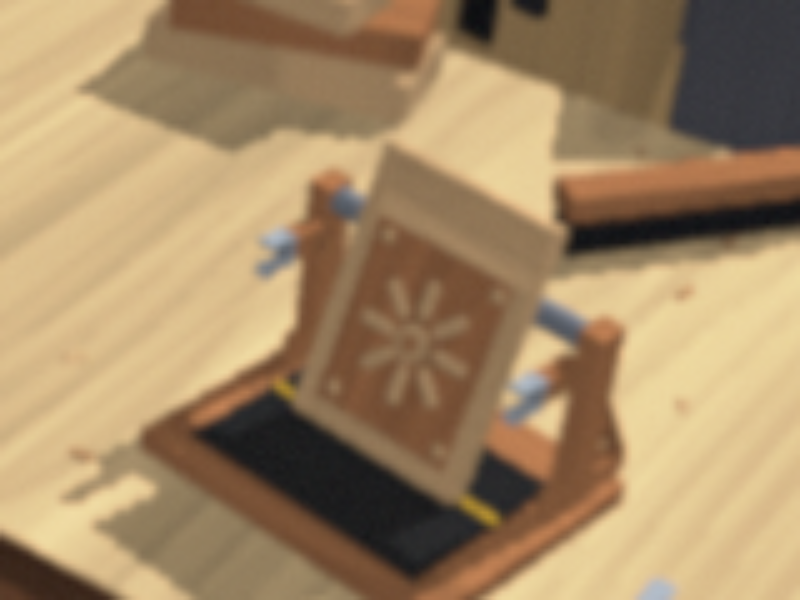

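The panel stands by itself, leaning on the rail with its lower edge on the yellow line between (290,390) and (480,505). A quick numeric check of lean and centring before handing in.

Run:
```python
from fit import *
c=cam("scene"); m=near("panel_center","scene",393,146)
q=[.579,.241,1.403]
def Rn(v):
    x,y,yaw,l=v; l=np.radians(l); P=bx(-7,0,90,14,130,180); 
    X=P[:,0]*np.cos(l)+P[:,2]*np.sin(l); Z=-P[:,0]*np.sin(l)+P[:,2]*np.cos(l)
    cy,sy=np.cos(yaw),np.sin(yaw); B=np.c_[cy*X-sy*P[:,1]+x/1000,sy*X+cy*P[:,1]+y/1000,Z+.021]
    return render(c,[B],q,0)
f=lambda v:-np.minimum(Rn(v),m).sum()/np.maximum(Rn(v),m).sum()
s=np.array([[0,0,0,20],[6,0,0,20],[0,6,0,20],[0,0,.06,20],[0,0,0,24.]])
o=minimize(f,s[0],method="Nelder-Mead",options=dict(initial_simplex=s,xatol=.02,fatol=1e-4,maxiter=400)); print("x,y mm,yaw rad,lean deg",o.x.round(3),o.fun, "at nominal",f(s[0]))
```

```text
x,y mm,yaw rad,lean deg [-4.5150e+00 -9.8400e-01  5.0000e-03  2.1397e+01] -0.9688511707803364 at nominal -0.9556095206003188
```

```bash
python3 -m pendant '[[0,0,0,0],[0,0,0,0],[0,0,0,0],[0,0,0,0],[0,0,0,0]]' && python3 -c "from bench import r; print(r.close_job())"
```

```text
time: 21.1
ee_pos: [0.5884, 0.293, 0.3072]
eef_rot: [0.084, 0.996, 0.0, 0.0]
ft_force: [0.1, -0.9, 0.4]
width: 0.0365
grip_force: 0.0
the job is handed in; nothing more can be done
None
```

The job is handed in at about 21 s, with no verdict returned: the bar lies in the tray, and the panel leans free on the rail at about 21° (fitted from one camera view), about 1 mm off centre, its lower edge about 4 mm in front of the line's middle.

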